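# Lock the printing jig with its long rod

### The arm

A 6-joint arm with a two-finger parallel gripper is mounted at the origin on the work surface. World frame = base frame: x ahead of the robot, y to its left, z up, the work surface at z = 0. Lengths are in mm, angles in rad, forces in N, time in s.
With the tool pointing down it reaches from about 250 to 850 mm from the base axis. Payload 12.5 kg.
Tool frame: the origin (TCP) lies midway between the tips of the shut fingers; the grasp point (between the pads) lies 19 mm behind it (arm.grasp_offset is the distance from the TCP to the grasp point, in mm); z points along the fingers, x is the direction in which the jaws open and shut, and the axes are right-handed (so a half turn about z gives the same grasp; the last joint's range is limited). The gripper opens to 93 mm and grips with 3 to 60 N. Pads are 15 mm wide; open, the fingers measure 128 mm over their backs; the gripper's body (75 mm by 188 mm) begins 65 mm behind the grasp point.
Start: joints at [1.104, 0.351, 1.652, -0, 1.139, -0.085], TCP at [204.893, 510.395, 218.633] pointing down, gripper open.
Joint ranges: [-2.75, 2.75], [-0.79, 2.1], [0.01, 2.65], [-1.57, 4.71], [0.07, 3.14], [-2.87, 2.87]. Speed limits (rad/s): [2.22, 2.22, 2.79, 3.14, 3.14, 3.14].

### API

Orientations are given as a unit quaternion [w, x, y, z].
In Python, from rig import arm gives the robot as it stands.
- The arm moves only by the shell command python3 -m handwheel 'ROWS' [OPENING] [FORCE]. ROWS is JSON, a list that holds one entry, the list of rows, each a list of 6 numbers: the shift along the world's x, y, z in m, then the turn, a rotation vector about the world's x, y, z in rad. A call has 1 to 12 rows; each row is the pose to reach, as a shift and turn from the pose commanded when the call began; what a row does not reach only later rows make up. A row lasts 1/8 s, in which the tool goes at most 62.5 mm and 10.7 degrees, less where a joint would pass 70% of its speed; a pose out of reach is approached as far as the arm can. A call with a gripper value outside its range is refused whole. OPENING is the finger opening in m, from 0 to 0.093, set as the call begins (- or left out, the last holds). The fingers move at their own pace and stop on an object; FORCE is the grip in N (left out, the last holds). Time passes only in rows, so rows that repeat a pose let the fingers close. It gives the time, the measured TCP pose, the force and the opening at its end, in the units of the state.
- arm.observe(): the state, without advancing time (a new reading comes with each control period).
- arm.read_camera(name): name is "scene" or "top" or "wrist"; returns a dict with "pixels" (420x560x3 uint8, blue, green, red), "fov_y" (degrees; the focal length in pixels is half the picture's height over the tangent of half this angle, whatever the lens; pixels are square), "cx", "cy" (the principal point, pixels), "distortion" ([k1, k2, p1, p2, k3] as OpenCV has them; the pictures are not rectified), "eye" and "rotation" of the camera in the world; the wrist camera has in their place "mount" (4x4, takes a point from camera to tool coordinates, whose origin is the TCP and whose axes are the tool frame's). Camera axes: x right, y down, z forward; pixel columns grow to the right and rows downward; lengths in mm; the calibration is good to about 2 mm. A picture is of the moment at which its call begins: read the wrist's pose just before it. There is no depth.
- arm.hand_in(): hands the job in, once; it reports no verdict.
The state is a dict: "time": time; "qpos": joint angles; "qd": joint speeds; "joint_torque": joint torques, N m; "ee_pos": TCP position; "ee_rot": TCP orientation; "ft_force": force on the tool from outside, world axes, zero at the start; "wrist_torque": the same for the moment, N m; "finger_gap": opening from 0.0 (shut) to 1.0 (fully open).
Only numpy, scipy, OpenCV 4.12 (cv2) and the standard library are available. Lean on these libraries where they do the work, as an engineer would, in place of code of your own. Each camera call takes 0.05 s, during which the arm holds its last target. There are 200 camera calls.

### The job

The orange solvent bottle is in the way in front of the jig's bore: stand it upright in the blue drip tray, setting it down rather than dropping it. Then take the long steel rod with the green knob from the rack, push it nose first about halfway into the bore, let go, take hold again further back by its green knob and push it fully home, until the knob sits against the jig. Leave the short red-knobbed rod and everything else on the bench where they are.

Things in the scene. Friction and masses are not known exactly. Their poses are not given: they have to be found in the camera images.
- jig: Fixed printing jig: aluminium block 160 mm long, 60 mm wide, 40 to 100 mm above the table, on a dark steel base 90 mm wide; black nest on top (to 114 mm) behind the middle. A straight bore runs through the block's whole length. Origin on the table under the block's middle; +x is the way the rod goes in, z up. The base starts 30 mm behind the mouth face: only air below and in front of the mouth.
- jig_mouth (a point): Centre of the bore's mouth in the block's front face, 70 mm above the table, 80 mm from the jig's origin against its x; axes as the jig's, +x into the bore. Bore 15.5 mm in diameter with a 4 mm lead-in cone; a black ring 39 mm across marks it.
- rod: Long steel rod, loose, lying level in the rack: shaft 14 mm in diameter, 180 mm long including a 10 mm tapered nose (7 mm wide at its end), then a green plastic knob 28 mm in diameter, 40 mm long. About 0.2 kg. Origin on the axis near the balance point; +x points to the nose: nose end at x = +105 mm, knob from -75 to -115 mm.
- rod_nose (a point): Tip of the long rod's nose, on the axis. Home, it stands 20 mm out of the jig's back. The bore is greased; let go partway in, the rod stays put, its knob sagging a few mm.
- rod_shoulder (a point): Flat shoulder of the green knob, on the axis: meets the jig's face when home.
- rod_knob (a point): Middle of the green knob, on the axis, 20 mm behind the shoulder.
- bottle: Orange solvent bottle, closed, loose, standing on the table in front of the bore's mouth in the rod's way: square body 60 x 60 mm, 70 mm high, shoulder to 78 mm, neck, then a round metal cap 34 mm in diameter from 88 to 118 mm above its base. About 0.2 kg. Origin at the centre of its base, z up.
- tray: Fixed blue drip tray, 120 x 120 mm outside, wall 4 mm thick, rim 18 mm above the table, floor about 4 mm. Origin on the table under its centre.
- rack: Fixed grey rod rack, base 170 x 130 mm, 12 mm high. Two rods lie in it along its x, 70 mm apart (at y = +35 and -35 mm), axis 62 mm above the table, either rod in either place. Each rests in two V notches, 12 mm thick, at x = +50 and -50 mm; the shaft is free between them. Origin on the table under its centre.
- short_rod: Bystander: spare rod like the long one but 30 mm shorter (shaft 150 mm, nose end at x = +75 mm) and with a red knob, loose in the rack's other place. Leave.
- ink_jar: Bystander: blue ink jar, black lid, 50 mm in diameter, 60 mm high; origin at base centre.
- tape: Bystander: yellow roll of tape lying flat, 76 mm in diameter, 25 mm high; origin at base centre.
- print_pad: Bystander: white domed silicone printing pad on a wooden disc, 72 mm in diameter, 66 mm high; origin at base centre.
- ink_can: Bystander: can with red label, 80 mm in diameter, 90 mm high; origin at base centre.
- spatula: Bystander: ink spatula lying flat; x along it to the blade.
- screwdriver: Bystander: screwdriver lying flat; x along it to the tip.
Not all that is in view belongs to the job. What is shaped like the rod but turquoise is not meant.

How it is judged:
By the outcome, as a careful person would: the job done as asked, in the order asked, and still so for the second after the job is handed in, with the robot touching nothing.
It also fails if it takes over 72 s, if anything falls off the work surface, if the arm or the gripper's body presses on something with over 40 N, if the wrist force passes 120 N, or if a joint passes its speed limit or range.

## Working session

There is one attempt and no reset: what is moved stays moved. The work goes in short steps, Python scripts to look and compute and a shell command to move; the robot and the scene stay as the last step left them, time stands still between calls to the robot, and variables do not carry over. Pictures are saved under pics/ and viewed, about 8 in all and at most 12, crops included, and the job is handed in when it is done.

```bash
ls; mkdir -p pics; cat > h.py <<'E'
import numpy as np,cv2
from rig import arm
from scipy.spatial.transform import Rotation as R
def shot(n):
    s=arm.observe(); c=arm.read_camera(n); p=c["pixels"]; c["s"]=s
    f=p.shape[0]/2/np.tan(np.radians(c["fov_y"])/2)
    c["K"]=np.array([[f,0,c["cx"]],[0,f,c["cy"]],[0,0,1]]); c["d"]=np.array(c["distortion"],float)
    if "mount" in c:
        M=np.array(c["mount"]); q=s["ee_rot"]; T=R.from_quat([q[1],q[2],q[3],q[0]]).as_matrix()
        c["Rm"]=T@M[:3,:3]; c["e"]=T@M[:3,3]+np.array(s["ee_pos"])
    else: c["Rm"]=np.array(c["rotation"]).reshape(3,3); c["e"]=np.array(c["eye"])
    return c
def ray(c,uv):
    n=cv2.undistortPoints(np.array(uv,float).reshape(-1,1,2),c["K"],c["d"]).reshape(-1,2)
    return np.c_[n,np.ones(len(n))]@c["Rm"].T
def onz(c,uv,z):
    d=ray(c,uv); return c["e"]+d*((z-c["e"][2])/d[:,2])[:,None]
def proj(c,P):
    P=np.array(P,float).reshape(-1,3); r=cv2.Rodrigues(c["Rm"].T)[0]
    return cv2.projectPoints(P,r,-c["Rm"].T@c["e"],c["K"],c["d"])[0].reshape(-1,2)
def tri(c1,u1,c2,u2):
    A=np.zeros((3,3));b=np.zeros(3)
    for c,u in((c1,u1),(c2,u2)):
        d=ray(c,u)[0];d/=np.linalg.norm(d);Q=np.eye(3)-np.outer(d,d);A+=Q;b+=Q@c["e"]
    return np.linalg.solve(A,b)
def mask(c,lo,hi,amin=60):
    m=cv2.inRange(cv2.cvtColor(c["pixels"],cv2.COLOR_BGR2HSV),np.array(lo),np.array(hi))
    k,l,st,ce=cv2.connectedComponentsWithStats(m)
    return m,l,[(i,st[i][4],ce[i].round(1)) for i in range(1,k) if st[i][4]>amin]
def save(c,n,crop=None,s=1.4):
    p=c["pixels"]
    if crop: x,y,w,h=crop; p=p[y:y+h,x:x+w]
    cv2.imwrite("pics/"+n,cv2.resize(p,None,fx=s,fy=s,interpolation=cv2.INTER_CUBIC))
E
python3 - <<'E'
from h import *
t=shot("top");s=shot("scene");save(t,"top.png");save(s,"scene.png")
print(t["e"],t["Rm"].round(2).tolist(),s["e"],s["Rm"].round(2).tolist(),t["s"])
E
```

```text
picsTraceback (most recent call last):
  File "<stdin>", line 2, in <module>
  File "h.py", line 11, in shot
    else: c["Rm"]=np.array(c["rotation"]).reshape(3,3); c["e"]=np.array(c["eye"])
                  ~~~~~~~~~~~~~~~~~~~~~~~~~~~~~~~^^^^^
ValueError: cannot reshape array of size 4 into shape (3,3)
```

```bash
sed -i 's/c\["Rm"\]=np.array(c\["rotation"\]).reshape(3,3)/c["Rm"]=R.from_quat(np.roll(c["rotation"],-1)).as_matrix()/' h.py
python3 - <<'E'
from h import *
t=shot("top");s=shot("scene");save(t,"top.png");save(s,"scene.png")
print(t["e"],t["Rm"].round(2).tolist(),s["e"],s["Rm"].round(2).tolist(),t["s"])
E
```

```text
[ 275.92364428   48.35457471 1328.56521884] [[0.02, -0.98, 0.2], [-1.0, -0.01, 0.01], [-0.01, -0.2, -0.98]] [1281.48212292 -637.41000185  898.78575861] [[0.65, 0.48, -0.59], [0.76, -0.39, 0.52], [0.02, -0.79, -0.62]] {'time': 0.05, 'qpos': array([ 1.10436969e+00,  3.51249433e-01,  1.65239829e+00, -4.75565817e-05,
        1.13909901e+00, -8.46081170e-02]), 'qd': array([ 0.00118261, -0.00061147, -0.0007969 ,  0.00034074, -0.00075414,
        0.00016144]), 'joint_torque': array([ 1.48049867e-04, -4.98534250e+01, -2.86045164e+01,  7.01077608e-02,
        2.38198094e-02, -6.53993015e-05]), 'ee_pos': array([204.77563985, 510.09780231, 218.10400903]), 'ee_rot': array([ 3.00480595e-04,  8.28429146e-01,  5.60093579e-01, -4.93100668e-04]), 'ft_force': array([-0.39483158, -0.18316503, -0.62079698]), 'wrist_torque': array([ 0.01489138, -0.03469602,  0.00997122]), 'finger_gap': 0.9992964772594706}
```

View pics/top.png

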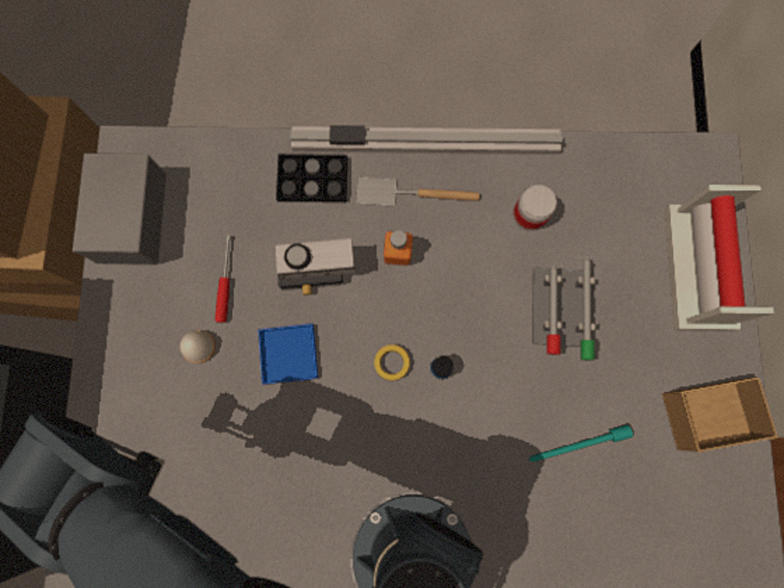

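View pics/scene.png

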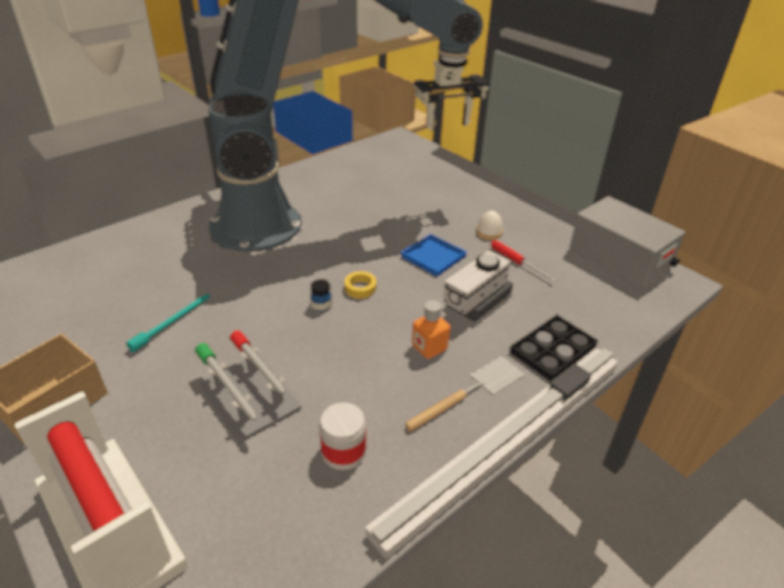

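The top view (1.4x scale) shows the bottle at (398,248), jig block (315,260) with the mouth facing right, tray (289,353), and the green rod at (587,300) with its knob at the bottom. Next I measure these.

```bash
python3 - <<'E'
from h import *
t=shot("top");s=shot("scene")
def comp(c,lo,hi,near,amin=40):
    m,l,cs=mask(c,lo,hi,amin); i=min(cs,key=lambda k:np.hypot(*(k[2]-np.array(near)/1.4)))[0]
    q=np.argwhere(l==i)[:,::-1].astype(np.float32); return q,cv2.minAreaRect(q)
q,r=comp(t,(100,120,60),(125,255,255),(289,353)); b=cv2.boxPoints(r); print("tray",r); P=onz(t,b,16);print(P.round(1).tolist(),P.mean(0).round(1))
q,r=comp(t,(5,140,80),(18,255,255),(398,248)); print("bottle",r)
q,r=comp(t,(50,100,40),(75,255,255),(587,350)); print("knob",r); b=cv2.boxPoints(r); print(onz(t,b,66).round(1).tolist())
q2,r2=comp(s,(50,100,40),(75,255,255),(205,352)); print("knob tri",tri(t,r[0],s,r2[0]).round(1))
# jig top & rods light regions
g=cv2.cvtColor(t["pixels"],cv2.COLOR_BGR2HSV)
for nm,n in(("jig",(335,258)),("cap",(399,239)),("rod",(587,300))):
    m=((g[:,:,1]<60)&(g[:,:,2]>120)).astype(np.uint8)
    k,l,st,ce=cv2.connectedComponentsWithStats(m)
    j=[i for i in range(1,k) if st[i][4]>20]; i=min(j,key=lambda i:np.hypot(*(ce[i]-np.array(n)/1.4)))
    q=np.argwhere(l==i)[:,::-1].astype(np.float32); r=cv2.minAreaRect(q); z={"jig":100,"cap":118,"rod":66}[nm]
    print(nm,st[i],ce[i].round(1),r,onz(t,cv2.boxPoints(r),z).round(1).tolist())
def circ(uv,z): return onz(t,[np.array(uv)/1.4],z)[0].round(0)
print("cap",circ((399,239),118),"nose",circ((587,261),62),"shank@notch",circ((587.5,281),62),circ((587,326),62))
p=t["pixels"][150:300,180:440]; cv2.imwrite("pics/c1.png",cv2.resize(p,None,fx=3,fy=3,interpolation=cv2.INTER_CUBIC))
E
```

```text
tray ((205.1803436279297, 252.48361206054688), (39.020904541015625, 39.9262580871582), 84.80557250976562)
[[464.1, 342.5, 16.0], [477.2, 221.3, 16.0], [359.2, 205.8, 16.0], [346.6, 324.9, 16.0]] [411.8 273.6  16. ]
bottle ((283.7931213378906, 176.98277282714844), (19.515687942504883, 23.08664321899414), 4.763641834259033)
knob ((419.5, 249.5), (13.0, 9.0), 90.0)
[[443.8, -346.2, 66.0], [444.2, -372.2, 66.0], [406.3, -370.3, 66.0], [405.9, -344.4, 66.0]]
knob tri [ 424.5 -357.9   68.3]
jig [205 176  14  13 138] [211.4 182.2] ((211.25001525878906, 182.25), (12.020814895629883, 12.727922439575195), 45.0) [[607.9, 277.1, 100.0], [635.7, 251.9, 100.0], [610.2, 225.8, 100.0], [582.6, 251.0, 100.0]]
cap [279 162  11  14 101] [284.3 169.2] ((284.800048828125, 168.9000244140625), (9.391485214233398, 12.521980285644531), 26.56505012512207) [[636.5, 56.5, 118.0], [670.7, 40.7, 118.0], [658.3, 16.1, 118.0], [624.2, 32.0, 118.0]]
rod [426 229  12  15  43] [430.6 235.2] ((430.9200134277344, 235.5600128173828), (9.600000381469727, 13.200000762939453), 53.13010025024414) [[465.7, -369.7, 66.0], [489.6, -401.6, 66.0], [467.2, -417.0, 66.0], [443.4, -385.2, 66.0]]
cap [642.  36. 118.] nose [ 615. -368.   62.] shank@notch [ 571. -367.   62.] [ 474. -361.   62.]
```

View pics/c1.png

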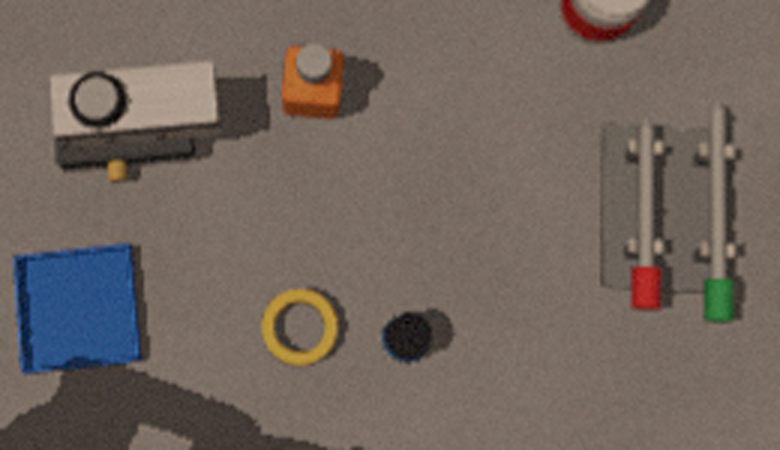

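```bash
python3 - <<'E'
from h import *
t=shot("top")
px=lambda L:np.array(L)/3+[180,150]-.33
J=onz(t,px([(51,76),(213,62),(218,122),(56,138)]),100);print(J.round(1).tolist(),J.mean(0))
e=(J[0]-J[1]+J[3]-J[2])/2;print("jig len",np.linalg.norm(e),"yaw",np.arctan2(e[1],e[0]))
print("cap",onz(t,px([(314,61)]),118))
print("bottle top corners z70",onz(t,px([(290,47),(341,51),(338,104),(287,101)]),70).round(0).tolist())
L=onz(t,px([(718,103),(720,280)]),62);d=L[0]-L[1];print("rod",L,np.linalg.norm(d),np.arctan2(d[1],d[0]))
E
```

```text
[[630.4, 295.4, 100.0], [647.0, 136.8, 100.0], [586.4, 130.2, 100.0], [568.0, 287.2, 100.0]] [607.96520385 212.39027467 100.        ]
jig len 158.80389108823496 yaw 1.6812428548764355
cap [[644.02351051  37.67663952 118.        ]]
bottle top corners z70 [[673.0, 62.0, 70.0], [669.0, 10.0, 70.0], [614.0, 13.0, 70.0], [617.0, 64.0, 70.0]]
rod [[ 622.82117393 -367.63028801   62.        ]
 [ 444.51551737 -360.98101164   62.        ]] 178.42959406219526 -0.037274177354708254
```

```bash
python3 -m handwheel '[[[0.03,-0.05,0.0,0,0,-0.1],[0.07,-0.09,0.0,0,0,-0.2],[0.11,-0.14,0.0,0,0,-0.3],[0.15,-0.18,0.0,0,0,-0.4],[0.19,-0.22,0.0,0,0,-0.5],[0.23,-0.26,0.0,0,0,-0.6],[0.27,-0.30,0.0,0,0,-0.75],[0.31,-0.34,0.0,0,0,-0.9],[0.35,-0.38,0,0,0,-1.1],[0.38,-0.42,0.0,0,0,-1.1],[0.38,-0.46,0.0,0,0,-1.1],[0.38,-0.47,0.0,0,0,-1.1]]]' 0.07 30
```

```text
time: 1.8
ee_pos: [584.9, 38.6, 218.4]
ee_rot: [0.0, 0.999, 0.043, -0.0]
ft_force: [0.4, 0.5, -0.3]
finger_gap: 0.752
```

```bash
python3 - <<'E'
from h import *
w=shot("wrist");save(w,"w1.png");print(w["e"],w["Rm"].round(2).tolist())
print("cap",proj(w,[644,38,118])*1.4,"mouth",proj(w,[616.7,132.9,70])*1.4)
E
```

```text
[578.71921411 108.879042   384.16059734] [[1.0, 0.08, 0.02], [0.09, -0.96, -0.26], [-0.0, 0.26, -0.97]]
cap [[498.72032697 303.21749308]] mouth [[459.90103361 128.89024096]]
```

View pics/w1.png

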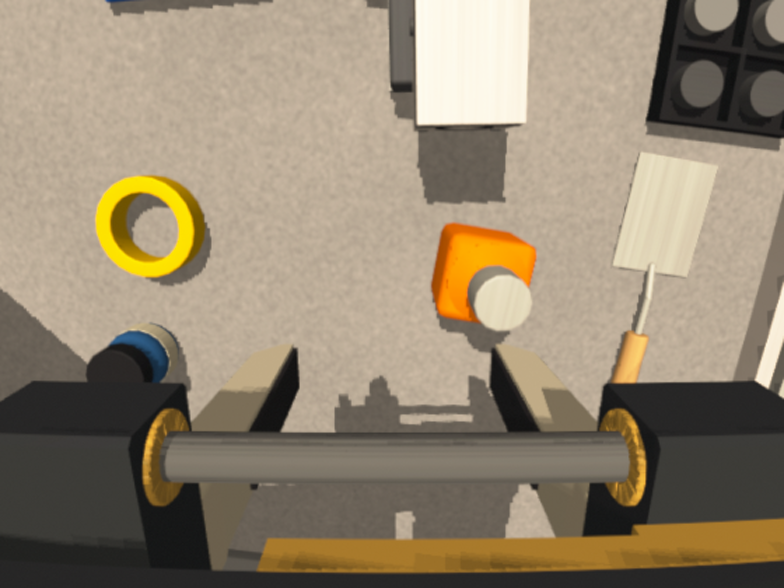

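The wrist view confirms the cap at (501,299) and the jig's front top edge from (415,126) to (526,123), both close to the predictions.

```bash
python3 - <<'E'
from h import *
w=shot("wrist")
print("cap",onz(w,np.array([(501,298)])/1.4,118),"mouth edge",onz(w,np.array([(415,127),(526,124)])/1.4,100), "side",onz(w,np.array([(414,40),(528,40)])/1.4,100))
c=onz(w,np.array([(501,298)])/1.4,118)[0]; print(c-w["s"]["ee_pos"])
E
```

```text
cap [[644.80731719  41.31007461 118.        ]] mouth edge [[588.16414735 129.53686494 100.        ]
 [649.17700117 136.91921768 100.        ]] side [[583.30221394 174.07870349 100.        ]
 [644.0772492  180.0366284  100.        ]]
[  59.98938874    2.57366293 -100.49653507]
```

```bash
python3 -m handwheel '[[[0.03,0.001,0,0,0,0],[0.06,0.002,0,0,0,0],[0.06,0.002,-0.03,0,0,0],[0.06,0.002,-0.07,0,0,0],[0.06,0.002,-0.11,0,0,0],[0.06,0.002,-0.132,0,0,0],[0.06,0.002,-0.132,0,0,0],[0.06,0.002,-0.132,0,0,0]]]' 0.07 30; python3 -m handwheel '[[[0,0,0,0,0,0],[0,0,0,0,0,0],[0,0,0,0,0,0],[0,0,0,0,0,0],[0,0,0,0,0,0],[0,0,0.03,0,0,0],[0,0,0.06,0,0,0],[0,0,0.06,0,0,0]]]' 0 30
```

```text
time: 2.9
ee_pos: [645.5, 43.3, 87.9]
ee_rot: [-0.0, 0.999, 0.045, 0.001]
ft_force: [0.9, 0.7, 0.8]
finger_gap: 0.754
time: 3.9
ee_pos: [645.8, 42.4, 148.3]
ee_rot: [0.0, 0.999, 0.044, 0.002]
ft_force: [-0.2, -0.3, -1.7]
finger_gap: 0.36
```

```bash
python3 - <<'E'
from h import *
w=shot("wrist");t=shot("top");p=np.hstack([w["pixels"],t["pixels"]]);cv2.imwrite("pics/g1.png",cv2.resize(p,None,fx=.7,fy=.7,interpolation=cv2.INTER_AREA))
E
```

```text
(no output)
```

View pics/g1.png

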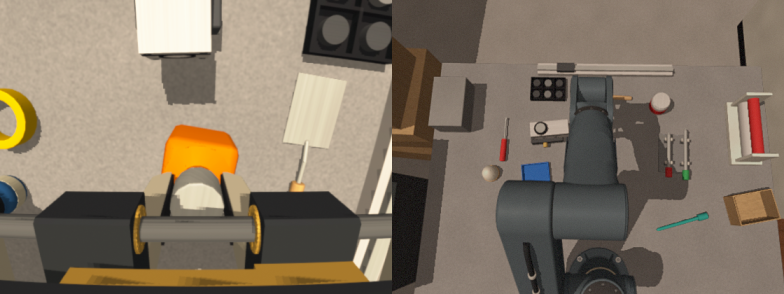

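```bash
python3 -m handwheel '[[[-0.04,0,0.0,0,0,0],[-0.09,0,0,0,0,0],[-0.14,0.0,0,0,0,0],[-0.18,0.01,0,0,0,0],[-0.205,0.04,0,0,0,0],[-0.22,0.08,0,0,0,0],[-0.232,0.12,0,0,0,0],[-0.233,0.165,0,0,0,0],[-0.233,0.205,0,0,0,0],[-0.233,0.231,0,0,0,0],[-0.233,0.231,0,0,0,0],[-0.233,0.231,0,0,0,0]]]'; python3 -m handwheel '[[[0,0,-0.02,0,0,0],[0,0,-0.04,0,0,0],[0,0,-0.046,0,0,0],[0,0,-0.048,0,0,0],[0,0,-0.05,0,0,0],[0,0,-0.05,0,0,0]]]'
python3 - <<'E'
from h import *
w=shot("wrist");save(w,"p1.png",s=1)
E
```

```text
time: 5.5
ee_pos: [411.3, 272.6, 145.7]
ee_rot: [0.001, 0.999, 0.045, -0.001]
ft_force: [-0.1, 1.1, -2.1]
finger_gap: 0.362
time: 6.25
ee_pos: [412.0, 273.4, 96.9]
ee_rot: [-0.0, 0.999, 0.044, 0.0]
ft_force: [0.6, 0.1, -2.6]
finger_gap: 0.362
```

View pics/p1.png

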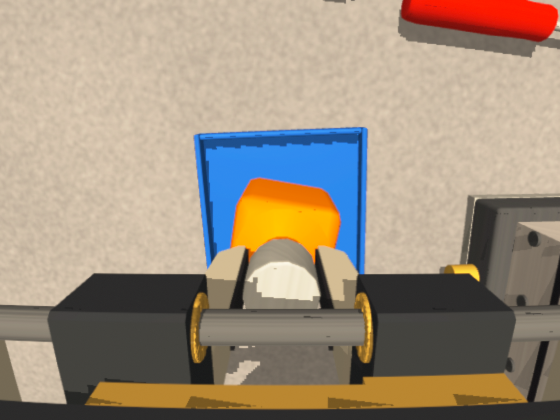

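The bottle is centred over the tray (tray edges at columns 205–365, bottle 232–340). I'll lower it slowly to contact.

```bash
python3 -m handwheel '[[[0,0,-0.001,0,0,0],[0,0,-0.002,0,0,0],[0,0,-0.003,0,0,0],[0,0,-0.003,0,0,0]]]';python3 -m handwheel '[[[0,0,-0.001,0,0,0],[0,0,-0.0015,0,0,0],[0,0,-0.0015,0,0,0]]]'
```

```text
time: 6.8
ee_pos: [411.8, 273.4, 93.5]
ee_rot: [0.0, 0.999, 0.044, -0.0]
ft_force: [0.6, 0.5, -1.9]
finger_gap: 0.358
time: 7.18
ee_pos: [411.9, 273.4, 92.1]
ee_rot: [0.0, 0.999, 0.044, -0.0]
ft_force: [0.4, -0.9, -2.4]
finger_gap: 0.365
```

```bash
python3 -m handwheel '[[[0,0,-0.001,0,0,0],[0,0,-0.001,0,0,0],[0,0,-0.001,0,0,0]]]';python3 -m handwheel '[[[0,0,-0.001,0,0,0],[0,0,-0.001,0,0,0],[0,0,-0.001,0,0,0]]]'
```

```text
time: 7.55
ee_pos: [411.9, 273.4, 91.1]
ee_rot: [0.0, 0.999, 0.044, -0.0]
ft_force: [-0.1, -0.2, -2.3]
finger_gap: 0.361
time: 7.92
ee_pos: [412.2, 273.5, 90.6]
ee_rot: [-0.0, 0.999, 0.044, 0.0]
ft_force: [-0.6, -0.5, 5.7]
finger_gap: 0.36
```

```bash
python3 -m handwheel '[[[0,0,0,0,0,0],[0,0,0,0,0,0],[0,0,0,0,0,0],[0,0,0.02,0,0,0],[0,0,0.06,0,0,0],[0,0,0.11,0,0,0],[0,0,0.14,0,0,0]]]' 0.06
python3 -m handwheel '[[[0,-0.05,0,0,0,-0.1],[0.01,-0.11,0,0,0,-0.27],[0.02,-0.17,0,0,0,-0.44],[0.03,-0.23,0,0,0,-0.61],[0.04,-0.29,0,0,0,-0.78],[0.05,-0.35,0,0,0,-0.95],[0.06,-0.41,0,0,0,-1.12],[0.07,-0.47,0,0,0,-1.29],[0.08,-0.53,0,0,0,-1.46],[0.092,-0.585,0,0,0,-1.63],[0.092,-0.637,0,0,0,-1.696],[0.092,-0.637,0,0,0,-1.696]]]' 0.045
python3 - <<'E'
from h import *
w=shot("wrist");t=shot("top");s=shot("scene")
cv2.imwrite("pics/r1.png",np.hstack([w["pixels"][:,100:460],cv2.resize(s["pixels"][120:290,220:420],None,fx=2,fy=420/170)]))
a=np.array
for P in([622.8,-367.6,62],[444.5,-361,62],[570,-366,62]): print(proj(w,P))
E
```

```text
time: 8.8
ee_pos: [412.3, 273.6, 232.4]
ee_rot: [-0.0, 0.999, 0.045, 0.001]
ft_force: [0.3, 0.2, 0.1]
finger_gap: 0.64
time: 10.3
ee_pos: [503.2, -366.4, 229.3]
ee_rot: [-0.0, -0.693, 0.721, 0.0]
ft_force: [-0.1, 1.1, -0.2]
finger_gap: 0.482
[[275.67449227  61.48906428]]
[[276.74314369 249.72268095]]
[[276.38371476 122.08502814]]
```

View pics/r1.png

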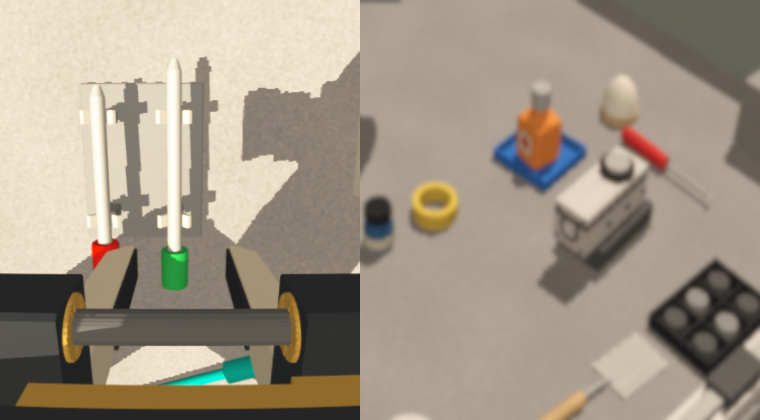

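Bottle stands upright in the tray. The wrist view shows the long rod's nose at (274,58) and its shoulder at (275,248).

```bash
python3 - <<'E'
from h import *
w=shot("wrist")
g=cv2.cvtColor(w["pixels"],cv2.COLOR_BGR2GRAY); C=[]
for v in(75,90,150,165,180,200):
    r=g[v,255:295].astype(float); i=np.where(r>225)[0]; print(v,255+i.min(),255+i.max()); C.append((255+(i.min()+i.max())/2,v))
P=onz(w,C,62);k=np.polyfit(P[:,0],P[:,1],1);print(P.round(1).tolist(),"yaw",k[0],"y at 504",np.polyval(k,504))
print("nose",onz(w,[(274,57.5)],62),"shoulder top",onz(w,[(275,248)],70), w["s"]["ee_pos"],R.from_quat(np.roll(w["s"]["ee_rot"],-1)).as_matrix().round(4).tolist())
E
```

```text
75 255 294
90 272 282
150 272 281
165 272 281
180 272 281
200 272 281
[[612.1, -361.8, 62.0], [599.0, -363.6, 62.0], [545.0, -361.1, 62.0], [530.8, -360.6, 62.0], [516.4, -360.0, 62.0], [496.6, -359.3, 62.0]] yaw -0.02926129641373935 y at 504 -359.70381910921617
nose [[ 626.94762153 -361.93920059   62.        ]] shoulder top [[ 449.85492096 -356.09876965   70.        ]] [ 503.82753714 -362.73372677  229.927468  ] [[-0.0353, -0.9994, -0.0004], [-0.9994, 0.0353, 0.0007], [-0.0007, 0.0004, -1.0]]
```

```bash
python3 -m handwheel '[[[0.002,0.0025,-0.05,0,0,0],[0.002,0.0025,-0.1,0,0,0],[0.002,0.0025,-0.15,0,0,0],[0.002,0.0025,-0.18,0,0,0],[0.002,0.0025,-0.187,0,0,0],[0.002,0.0025,-0.187,0,0,0],[0.002,0.0025,-0.187,0,0,0]]]' 0.045 40; python3 -m handwheel '[[[0,0,0,0,0,0],[0,0,0,0,0,0],[0,0,0,0,0,0],[0,0,0,0,0,0]]]' 0 40
```

```text
time: 11.38
ee_pos: [506.7, -361.4, 44.8]
ee_rot: [0.0, -0.694, 0.72, -0.001]
ft_force: [-0.0, 0.3, -0.1]
finger_gap: 0.486
time: 11.88
ee_pos: [505.9, -360.0, 43.2]
ee_rot: [0.001, -0.694, 0.72, 0.001]
ft_force: [0.1, 7.1, 4.5]
finger_gap: 0.139
```

```bash
python3 -m handwheel '[[[0,0,0.02,0,0,0],[0,0,0.05,0,0,0],[0,0,0.09,0,0,0],[0,0,0.12,0,0,0],[0,0,0.12,0,0,0]]]'; python3 -m handwheel '[[[0.01,0.03,0,0,0,0.15],[0.02,0.06,0,0,0,0.31],[0.03,0.09,0,0,0,0.47],[0.05,0.13,0,0,0,0.63],[0.065,0.17,0,0,0,0.79],[0.08,0.21,0,0,0,0.95],[0.095,0.25,0,0,0,1.11],[0.11,0.28,0,0,0,1.27],[0.12,0.31,0,0,0,1.43],[0.125,0.33,0,0,0,1.58],[0.13,0.344,0,0,0,1.72],[0.13,0.344,0,0,0,1.72]]]'; python3 -m handwheel '[[[0,0,-0.06,0,0,0],[0,0,-0.09,0,0,0],[0,0,-0.09,0,0,0],[0,0,-0.09,0,0,0]]]'
python3 - <<'E'
from h import *
w=shot("wrist");cv2.imwrite("pics/i1.png",cv2.resize(w["pixels"][0:320],None,fx=1.4,fy=1.4));print(w["s"]["ee_pos"],w["s"]["ee_rot"],w["s"]["ft_force"])
E
```

```text
time: 12.5
ee_pos: [506.8, -362.0, 166.1]
ee_rot: [0.0, -0.694, 0.72, -0.003]
ft_force: [0.1, -0.4, -3.1]
finger_gap: 0.139
time: 14.0
ee_pos: [635.5, -16.4, 161.9]
ee_rot: [-0.0, 0.998, 0.057, -0.001]
ft_force: [-0.7, 0.1, -2.0]
finger_gap: 0.136
time: 14.5
ee_pos: [636.5, -17.6, 74.4]
ee_rot: [0.0, 0.998, 0.056, 0.001]
ft_force: [0.6, -0.1, -0.6]
finger_gap: 0.14
[636.54162898 -17.61003839  74.42224571] [1.60899821e-04 9.98454896e-01 5.55620307e-02 8.09286529e-04] [ 0.56772508 -0.13706791 -0.55998632]
```

View pics/i1.png

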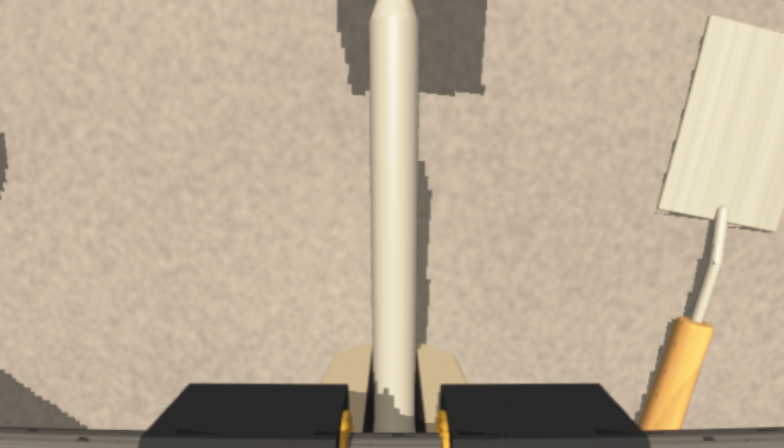

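```bash
python3 - <<'E'
from h import *
w=shot("wrist");s=shot("scene");ee=w["s"]["ee_pos"];T=R.from_quat(np.roll(w["s"]["ee_rot"],-1)).as_matrix()
g=w["pixels"].astype(int); C=[];W=[]
h=cv2.Canny(w["pixels"],60,150)
for v in range(20,240,20):
    e=np.where(h[v,240:320])[0]+240; print(v,e.tolist(),end=' ')
print()
E0=np.array([(370,40),(373,330)])/1.4;E1=np.array([(417.5,40),(414.5,330)])/1.4
P=onz(w,(E0+E1)/2,ee[2]+19);print("axis pts",P.round(1).tolist())
d=P[0]-P[1];print("yaw",np.arctan2(d[1],d[0]),"tool frame",((P-ee)@T).round(1).tolist(),"tool yaw+90",np.arctan2(T[1,0],T[0,0])+np.pi/2)
print("nose",onz(w,[(395/1.4,-1)],ee[2]+19))
G=ee+T@[0,0,-19];dd=np.array([np.cos(1.684),np.sin(1.684),0])
for n,Q in(("mouth",[618.7,133.2,70]),("nose",G+120*dd),("shoulder",G-60*dd),("knobend",G-100*dd)): print(n,proj(s,Q).round(1))
x,y=270,160
cv2.imwrite("pics/s2.png",cv2.resize(s["pixels"][y:y+140,x:x+160],None,fx=4.5,fy=4.2,interpolation=cv2.INTER_CUBIC))
E
```

```text
20 [264, 298] 40 [245, 264, 298] 60 [250, 251, 264, 297] 80 [263, 266, 296, 299] 100 [263, 266, 296, 299] 120 [264, 266, 297, 302] 140 [264, 266, 297, 307] 160 [264, 267, 297, 306] 180 [264, 267, 296, 305] 200 [265, 267, 296, 306] 220 [265, 267, 296, 305] 
axis pts [[624.8, 85.6, 93.8], [634.3, 2.1, 93.8]]
yaw 1.68321045931908 tool frame [[-0.4, -103.8, -19.1], [-0.3, -19.7, -19.0]] tool yaw+90 1.6823740854231248
nose [[623.96805162  96.17776301  93.82533849]]
mouth [[323.9 212.4]]
nose [[318.2 211.3]]
shoulder [[276.6 241.5]]
knobend [[266.3 248.9]]
```

View pics/s2.png

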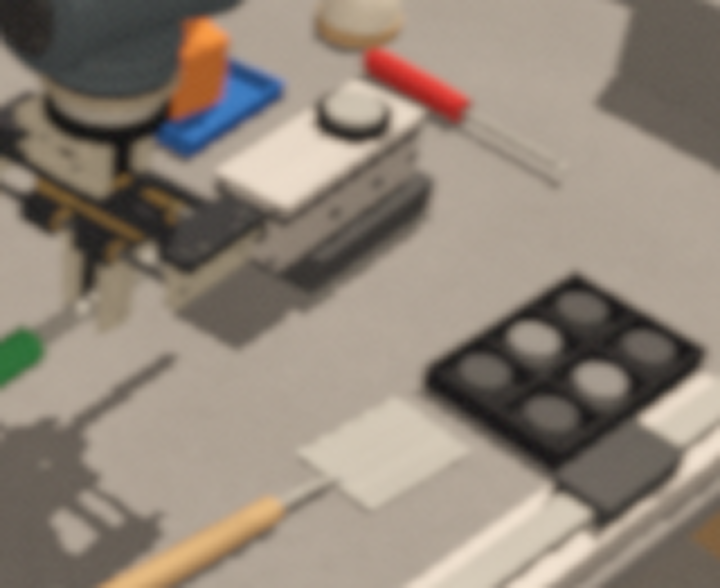

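```bash
python3 -m handwheel '[[[-0.001,0,-0.015,0,0,0],[-0.001,0,-0.0235,0,0,0],[-0.001,0,-0.0235,0,0,0],[-0.0027,0.015,-0.0235,0,0,0],[-0.0038,0.025,-0.0235,0,0,0],[-0.0038,0.025,-0.0235,0,0,0],[-0.0038,0.025,-0.0235,0,0,0]]]'; python3 -m handwheel '[[[-0.0006,0.005,0,0,0,0],[-0.0011,0.01,0,0,0,0],[-0.0016,0.014,0,0,0,0],[-0.002,0.018,0,0,0,0],[-0.002,0.018,0,0,0,0]]]'
```

```text
time: 15.52
ee_pos: [632.2, 8.0, 49.8]
ee_rot: [0.0, 0.998, 0.057, 0.0]
ft_force: [-0.1, -1.9, -2.7]
finger_gap: 0.14
time: 16.15
ee_pos: [630.2, 26.2, 49.7]
ee_rot: [-0.0, 0.998, 0.057, 0.0]
ft_force: [0.7, 0.5, -1.3]
finger_gap: 0.137
```

```bash
python3 -m handwheel '[[[0,0,0.0012,0,0,0],[-0.0006,0.005,0.0012,0,0,0],[-0.0009,0.008,0.0012,0,0,0],[-0.0009,0.008,0.0012,0,0,0]]]'; python3 -m handwheel '[[[-0.0006,0.005,0,0,0,0],[-0.0011,0.01,0,0,0,0],[-0.0011,0.01,0,0,0,0]]]'
```

```text
time: 16.65
ee_pos: [629.2, 34.2, 50.8]
ee_rot: [-0.0, 0.998, 0.057, 0.0]
ft_force: [0.1, 0.2, -1.8]
finger_gap: 0.139
time: 17.02
ee_pos: [628.1, 44.4, 50.9]
ee_rot: [-0.0, 0.998, 0.057, 0.0]
ft_force: [1.4, -0.4, -2.1]
finger_gap: 0.139
```

```bash
python3 - <<'E'
from h import *
w=shot("wrist");cv2.imwrite("pics/i2.png",cv2.resize(w["pixels"][0:320],None,fx=1.4,fy=1.4));print(w["s"]["ee_pos"],w["s"]["ft_force"],w["s"]["wrist_torque"])
E
```

```text
[628.09310497  44.3865139   50.86226851] [ 1.40078985 -0.41924925 -2.07686745] [ 0.04739418 -0.13635249 -0.10130915]
```

View pics/i2.png

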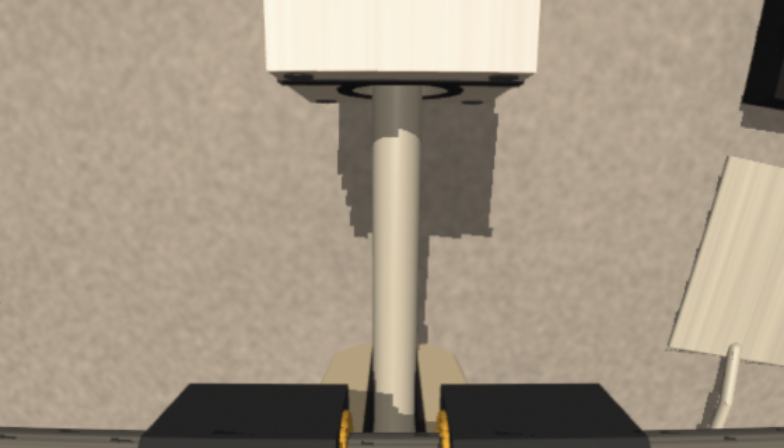

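The nose is in the bore: rod at columns 373–420, ring at 340–462, so the rod sits about 1 mm to the left. I'll nudge it +x and push on to halfway.

```bash
python3 -m handwheel '[[[0.0008,0,0,0,0,0],[0.0002,0.005,0,0,0,0],[-0.0003,0.01,0,0,0,0],[-0.0009,0.015,0,0,0,0],[-0.0015,0.02,0,0,0,0],[-0.0015,0.02,0,0,0,0]]]'; python3 -m handwheel '[[[-0.0006,0.005,0,0,0,0],[-0.0011,0.01,0,0,0,0],[-0.0017,0.015,0,0,0,0],[-0.0023,0.02,0,0,0,0],[-0.0023,0.02,0,0,0,0]]]'
```

```text
time: 17.82
ee_pos: [626.5, 64.4, 50.8]
ee_rot: [-0.0, 0.998, 0.057, 0.0]
ft_force: [0.4, -0.8, -2.0]
finger_gap: 0.141
time: 18.45
ee_pos: [624.3, 84.3, 50.8]
ee_rot: [-0.0, 0.998, 0.057, 0.0]
ft_force: [0.8, 0.3, -1.3]
finger_gap: 0.139
```

```bash
python3 -m handwheel '[[[-0.0006,0.005,0,0,0,0],[-0.0011,0.01,0,0,0,0],[-0.0017,0.015,0,0,0,0],[-0.002,0.018,0,0,0,0],[-0.002,0.018,0,0,0,0],[-0.002,0.018,0,0,0,0]]]'; python3 -m handwheel '[[[0,0,0,0,0,0],[0,0,0,0,0,0],[0,0,0,0,0,0],[0,0,0.02,0,0,0],[0,0,0.05,0,0,0],[0.004,-0.03,0.09,0,0,0],[0.009,-0.08,0.11,0,0,0],[0.014,-0.13,0.12,0,0,0],[0.014,-0.13,0.12,0,0,0],[0.014,-0.13,0.12,0,0,0]]]' 0.05 40
python3 - <<'E'
from h import *
w=shot("wrist");cv2.imwrite("pics/k1.png",w["pixels"]);print(w["s"]["ee_pos"],w["s"]["ft_force"])
m,l,cs=mask(w,(45,90,40),(78,255,255),100);print(cs)
E
```

```text
time: 19.2
ee_pos: [622.3, 101.9, 50.9]
ee_rot: [-0.0, 0.998, 0.056, 0.0]
ft_force: [0.8, 1.1, -0.6]
finger_gap: 0.137
time: 20.45
ee_pos: [636.2, -27.6, 171.5]
ee_rot: [-0.0, 0.998, 0.056, 0.0]
ft_force: [0.5, 0.1, -0.2]
finger_gap: 0.539
[636.18111228 -27.58754767 171.45133562] [ 0.51945183  0.10000542 -0.1714047 ]
[(1, np.int32(1947), array([282.5, 146.5]))]
```

View pics/k1.png

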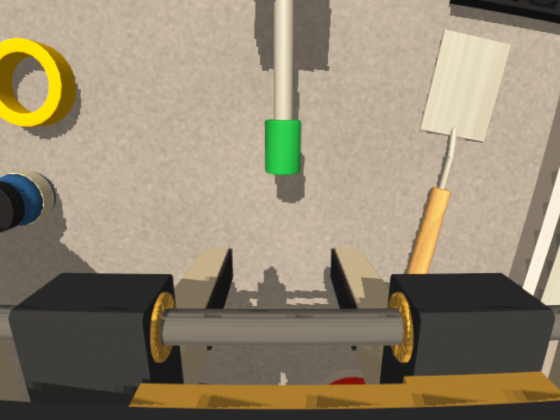

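The rod stays partway in, with its green knob at (282,147), shoulder row 120, end row 173.

```bash
python3 - <<'E'
from h import *
w=shot("wrist");ee=w["s"]["ee_pos"]
m,l,cs=mask(w,(45,90,40),(78,255,255),100)
for z in(66,70): print(z,onz(w,[(282.5,146.5),(282.5,120.5),(283,173)],z).round(1).tolist(),(onz(w,[(282.5,146.5)],z)[0]-ee).round(1))
E
```

```text
66 [[631.1, 21.2, 66.0], [628.9, 40.4, 66.0], [633.8, 1.0, 66.0]] [  -5.    48.3 -105.1]
70 [[631.1, 21.5, 70.0], [628.9, 40.4, 70.0], [633.7, 1.6, 70.0]] [  -5.    48.6 -101.1]
```

```bash
python3 -m handwheel '[[[-0.003,0.03,0,0,0,0],[-0.005,0.049,-0.02,0,0,0],[-0.005,0.049,-0.06,0,0,0],[-0.005,0.049,-0.1,0,0,0],[-0.005,0.049,-0.122,0,0,0],[-0.005,0.049,-0.122,0,0,0],[-0.005,0.049,-0.122,0,0,0]]]' 0.05 40; python3 -m handwheel '[[[0,0,0,0,0,0],[0,0,0,0,0,0],[0,0,0,0,0,0],[0,0,0,0,0,0],[0,0,0.001,0,0,0],[0,0,0.001,0,0,0]]]' 0 45
```

```text
time: 21.42
ee_pos: [631.8, 21.5, 49.9]
ee_rot: [0.0, 0.998, 0.057, 0.001]
ft_force: [0.9, 0.4, -0.0]
finger_gap: 0.539
time: 22.18
ee_pos: [631.3, 20.8, 49.8]
ee_rot: [0.0, 0.998, 0.056, -0.0]
ft_force: [0.3, -1.3, -0.0]
finger_gap: 0.289
```

```bash
python3 -m handwheel '[[[-0.0006,0.005,0.001,0,0,0],[-0.0011,0.01,0.001,0,0,0],[-0.0017,0.015,0.001,0,0,0],[-0.0023,0.02,0.001,0,0,0],[-0.0023,0.02,0.001,0,0,0]]]'; python3 -m handwheel '[[[-0.0008,0.007,0,0,0,0],[-0.0016,0.014,0,0,0,0],[-0.0024,0.021,0,0,0,0],[-0.0032,0.028,0,0,0,0],[-0.0039,0.035,0,0,0,0],[-0.0039,0.035,0,0,0,0]]]'
```

```text
time: 22.8
ee_pos: [629.0, 41.4, 50.9]
ee_rot: [-0.0, 0.998, 0.057, 0.0]
ft_force: [1.1, 0.6, -0.4]
finger_gap: 0.291
time: 23.55
ee_pos: [625.4, 76.9, 51.2]
ee_rot: [-0.0, 0.998, 0.057, 0.0]
ft_force: [1.7, 3.0, 5.5]
finger_gap: 0.291
```

```bash
python3 -m handwheel '[[[-0.0006,0.005,0.0005,0,0,0],[-0.0011,0.01,0.0005,0,0,0],[-0.0017,0.015,0.0005,0,0,0],[-0.0023,0.02,0.0005,0,0,0],[-0.0031,0.027,0.0005,0,0,0],[-0.0031,0.027,0.0005,0,0,0]]]'; python3 -m handwheel '[[[-0.0003,0.003,0,0,0,0],[-0.0006,0.005,0,0,0,0],[-0.0008,0.007,0,0,0,0],[-0.0008,0.007,0,0,0,0]]]'
```

```text
time: 24.3
ee_pos: [622.4, 103.9, 51.8]
ee_rot: [-0.0, 0.998, 0.057, 0.001]
ft_force: [2.1, 2.6, 7.0]
finger_gap: 0.292
time: 24.8
ee_pos: [621.7, 110.3, 51.9]
ee_rot: [-0.0, 0.998, 0.057, 0.001]
ft_force: [2.7, 0.5, 6.8]
finger_gap: 0.289
```

```bash
python3 -m handwheel '[[[-0.0001,0.001,0,0,0,0],[-0.0002,0.002,0,0,0,0],[-0.0002,0.002,0,0,0,0]]]'; python3 -m handwheel '[[[-0.0001,0.001,0,0,0,0],[-0.0002,0.002,0,0,0,0],[-0.0002,0.002,0,0,0,0]]]'
```

```text
time: 25.18
ee_pos: [621.5, 112.1, 51.9]
ee_rot: [0.0, 0.998, 0.057, 0.001]
ft_force: [2.4, -1.6, 6.8]
finger_gap: 0.291
time: 25.55
ee_pos: [621.3, 114.1, 51.9]
ee_rot: [0.0, 0.998, 0.057, 0.001]
ft_force: [2.1, -1.7, 7.0]
finger_gap: 0.289
```

```bash
python3 -m handwheel '[[[-0.0001,0.001,0,0,0,0],[-0.0002,0.0015,0,0,0,0],[-0.0002,0.0015,0,0,0,0]]]'; python3 -m handwheel '[[[-0.0001,0.001,0,0,0,0],[-0.0002,0.0015,0,0,0,0],[-0.0002,0.0015,0,0,0,0]]]';python3 - <<'E'
from h import *
w=shot("wrist");cv2.imwrite("pics/k2.png",cv2.resize(w["pixels"][150:350,130:430],None,fx=2.6,fy=2.6))
E
```

```text
time: 25.92
ee_pos: [621.3, 114.8, 51.9]
ee_rot: [0.001, 0.998, 0.057, 0.001]
ft_force: [4.1, -6.7, 6.8]
finger_gap: 0.291
time: 26.3
ee_pos: [621.3, 114.9, 51.9]
ee_rot: [0.001, 0.998, 0.057, 0.001]
ft_force: [4.6, -15.5, 6.5]
finger_gap: 0.29
```

View pics/k2.png

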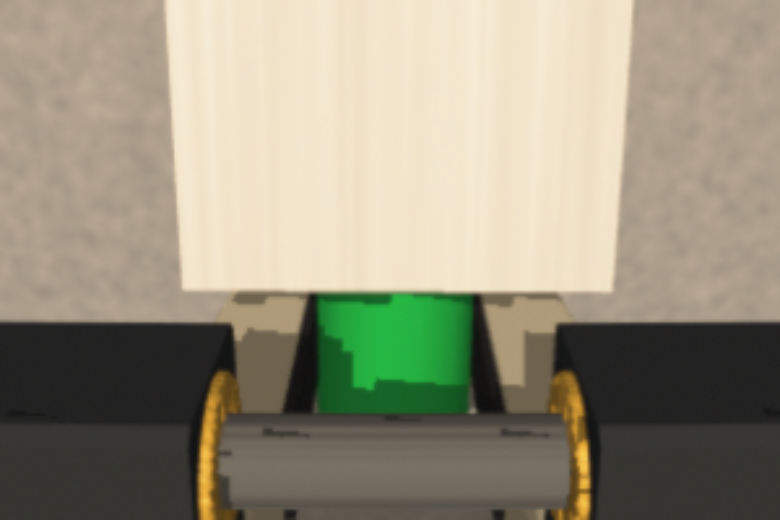

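Motion stopped at y=114.9 while force rose to 15 N, at about the expected home position. I'll push a little more to confirm, then release and look.

```bash
python3 -m handwheel '[[[-0.0001,0.001,0,0,0,0],[-0.0002,0.002,0,0,0,0],[-0.0002,0.002,0,0,0,0]]]'; python3 -m handwheel '[[[0,0,0,0,0,0],[0,0,0,0,0,0],[0,0,0,0,0,0],[0,0,0.02,0,0,0],[0,0,0.06,0,0,0],[0.005,-0.04,0.1,0,0,0],[0.01,-0.09,0.12,0,0,0],[0.011,-0.1,0.12,0,0,0],[0.011,-0.1,0.12,0,0,0]]]' 0.05
python3 - <<'E'
from h import *
w=shot("wrist");s=shot("scene");t=shot("top")
a=cv2.resize(w["pixels"][:270,130:430],None,fx=1.3,fy=1.3); b=cv2.resize(s["pixels"][130:290,270:440],(400,351))
cv2.imwrite("pics/f1.png",np.hstack([a,b]))
m,l,cs=mask(w,(45,90,40),(78,255,255),100);print(cs)
for i,_,_ in cs:
    v,u=np.where(l==i); r=[(np.median(u),v.min()),(np.median(u),v.max())]; print(r,onz(w,r,75).round(1).tolist(),onz(w,r,84).round(1).tolist())
E
```

```text
time: 26.72
ee_pos: [621.2, 115.1, 52.0]
ee_rot: [0.003, 0.998, 0.057, 0.001]
ft_force: [4.3, -26.5, 9.5]
finger_gap: 0.288
time: 27.85
ee_pos: [631.0, 18.8, 171.6]
ee_rot: [-0.0, 0.998, 0.056, -0.0]
ft_force: [-0.6, 0.1, 0.0]
finger_gap: 0.537
[(1, np.int32(2293), array([282.4,  78. ]))]
[(np.float64(282.0), np.int64(47)), (np.float64(282.0), np.int64(108))] [[617.8, 136.1, 75.0], [622.5, 95.1, 75.0]] [[618.0, 134.5, 84.0], [622.5, 94.9, 84.0]]
```

Image limit reached, so I'll check numerically: pixels between face and knob, plus bottle and red knob.

```bash
python3 - <<'E'
from h import *
w=shot("wrist");t=shot("top");s=shot("scene")
print("col282 rows 36-54",[w["pixels"][v,282].tolist() for v in range(38,52)])
print("cal: top edge row of block at z100 ->",proj(w,[618.7,133.2,100]),"face z84",proj(w,[618.7,133.2,84]))
for c,n in((t,"top"),(s,"scene")):
    for nm,lo,hi in(("orange",(5,140,80),(18,255,255)),("red",(0,160,80),(4,255,255)),("green",(45,90,40),(78,255,255))): print(n,nm,[(int(a),x.tolist()) for _,a,x in mask(c,lo,hi,30)[2]])
o=[x for _,a,x in mask(s,(5,140,80),(18,255,255),30)[2]]
print("bottle expected body px scene",proj(s,[[412,273.5,39]]),"cap",proj(s,[[412,273.5,118]]))
print("red knob at start expected: rod short y~-293",proj(t,[[437,-292,66]]))
E
```

```text
col282 rows 36-54 [[243, 252, 254], [243, 252, 254], [243, 252, 254], [243, 252, 254], [242, 252, 254], [238, 250, 253], [199, 224, 234], [104, 119, 129], [81, 92, 102], [74, 84, 92], [51, 56, 60], [26, 36, 26], [34, 82, 24], [46, 114, 29]]
cal: top edge row of block at z100 -> [[283.50318785  46.46480985]] face z84 [[283.40488019  51.06860555]]
top orange [(63, [32.5, 78.4]), (55, [37.4, 94.1]), (42, [33.6, 119.1]), (49, [22.0, 157.9]), (31, [29.7, 163.7]), (93, [23.1, 174.6]), (82, [22.2, 197.0]), (34, [39.0, 199.0]), (34, [48.9, 216.4]), (295, [206.4, 252.1]), (31, [485.5, 305.9]), (52, [542.6, 304.7]), (53, [489.9, 316.5]), (370, [556.4, 340.0])]
top red [(1288, [519.4, 179.3]), (59, [377.7, 159.4]), (235, [158.3, 214.0]), (94, [395.1, 245.6])]
top green [(82, [257.2, 182.1])]
scene orange []
scene red [(127, [361.7, 179.5]), (95, [170.0, 241.9]), (1712, [59.6, 338.7]), (264, [245.0, 324.1])]
scene green [(113, [320.8, 214.9])]
bottle expected body px scene [[309.41524112 174.28613249]] cap [[310.88133068 155.24019781]]
red knob at start expected: rod short y~-293 [[396.37280029 244.99901902]]
```

```bash
python3 -c "
from rig import arm
print(arm.hand_in(), arm.observe()['time'])"
```

```text
the job is handed in; nothing more can be done
the job is handed in; nothing more can be done
```

The job is done and handed in at about 28 s of the 72 s allowed.

- **Bottle:** I gripped it by the cap, lowered it into the tray in small steps until about 6 N of contact force showed, and let go. A scene picture afterwards showed it upright in the tray. In the last top view it sat within about 2 px of the tray's centre.
- **Rod:** I gripped the long rod by its shaft and pushed it roughly 87 mm into the bore. I then let go, took hold again by the green knob and pushed until it stopped. The force rose to 26 N while the tool moved less than 0.5 mm.
- **Knob seated:** In the last wrist picture the knob's shoulder sits at the row expected for contact with the jig's face, so there was no visible gap. The ray estimate put the shoulder 1–2 mm past my measured face position, which is within the calibration error.
- **Bystanders:** The red knob was within about 1.5 px of its starting position. The gripper was open and clear of everything. I did not re-measure the other items, but no move went near them.

**Checks that failed or were skipped:**
- The final scene camera colour mask did not find the bottle; I think the arm was hiding it.
- I could not view the last picture because the 12-picture limit was reached, so the final checks were numerical.
- I did not look at the nose sticking out of the jig's back.

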